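# Load a brake-pad plate under the stage clips

## Robot

A 6-joint arm with a two-finger parallel gripper is mounted at the origin on the work surface. World frame = base frame: x ahead of the robot, y to its left, z up, the work surface at z = 0. Lengths are in mm, angles in rad, forces in N, time in s.
With the tool pointing down it reaches from about 300 to 775 mm from the base axis. Payload 14.6 kg.
Tool frame: the origin (TCP) lies at the very end of the fingers, on their centre line; the grasp point (between the pads) lies 19 mm behind it; z points along the fingers, y is the line along which they close (so a half turn about z gives the same grasp; the last joint's range is limited). The gripper opens to 94 mm and grips with 3 to 60 N. Pads are 16 mm wide; open, the fingers measure 119 mm over their backs; the gripper's body (75 mm by 177 mm) begins 78 mm behind the grasp point.
Start: joints at [-1.367, 0.3, 1.521, -0, 1.321, -0.067], TCP at [147.12, -529.948, 205.446] pointing down, gripper open.
Joint ranges: [-3.03, 3.03], [-0.79, 2.21], [0.23, 2.52], [-1.04, 4.18], [0, 3.07], [-2.55, 2.55]. Speed limits (rad/s): [2.22, 2.22, 2.57, 3.14, 3.14, 3.14].

## Interface

Orientations are given as [roll, pitch, yaw] about the fixed x, y, z axes, in that order (R = Rz(yaw) Ry(pitch) Rx(roll)).
In Python, from cell import manip, camera, get_calibration gives the robot as it stands. The module is installed in compiled form; this text tells all that it offers.
- The arm moves only by the tool jog_arm, never from a script. Its argument "plan" is one flat list of numbers, 6 for each row, row after row: the shift along the world's x, y, z in m, then the turn, a rotation vector about the world's x, y, z in degrees. A call has 1 to 20 rows; each row is the pose to reach, as a shift and turn from the pose commanded when the call began; what a row does not reach only later rows make up. A row lasts 1/10 s, in which the tool goes at most 50 mm and 8.59 degrees, less where a joint would pass 70% of its speed; a pose out of reach is approached as far as the arm can. A call with a gripper value outside its range is refused whole. "claw" is the finger opening in m, from 0 to 0.094, set as the call begins (left out, the last holds). The fingers move at their own pace and stop on an object; "force" is the grip in N (left out, the last holds). Time passes only in rows, so rows that repeat a pose let the fingers close. It gives the time, the measured TCP pose, the force, the opening and the grip force at its end, in the units of the state.
- manip.read_state(): the state, without advancing time (a new reading comes with each control period).
- camera(name): name is "side" or "top" or "wrist"; returns (picture, depth): 480x640x3 uint8, red, green, blue; 480x640 float32, mm along the optical axis (not along the pixel's ray), 0 where there is no reading.
- get_calibration(name): a dict with "fx", "fy", "cx", "cy" (pixels), "k1" (the pictures are not rectified: a ray, as slopes to the right and down, at radius r is drawn at 1 + k1 r^2 times it, then the intrinsics apply), "origin" and "attitude" of the camera in the world. Camera axes: x right, y down, z forward; pixel columns grow to the right and rows downward; lengths in mm; the calibration is good to about 2 mm. A picture is of the moment at which its call begins: read the wrist's pose just before it. get_calibration takes no time and is no camera call; for the wrist camera it gives the pose at the moment of the call.
- manip.sign_off(): hands the job in; it is judged then, once.
The state is a dict: "clock": time; "joints": joint angles; "qd": joint speeds; "effort": joint torques, N m; "eef_pos": TCP position; "eef_rot": TCP orientation; "wrist_force": force on the tool from outside, world axes, zero at the start; "moment": the same for the moment, N m; "finger_gap": finger opening in mm; "finger_force": force on a finger pad.
Only numpy, scipy, OpenCV 4.12 (cv2) and the standard library are available. Lean on these libraries where they do the work, as an engineer would, in place of code of your own. Each camera call takes 0.05 s, during which the arm holds its last target. There are 200 camera calls.

## Task

Take the glass plate with the orange tab, lay it flat on the open front apron of the blue inspection stage with its bar towards the clips, and slide it in along the stage until both sprung clips have ridden up over its front bar and snapped down behind it onto the glass, then let go. Go gently and feel for it: the glass must never be pushed against the clips, fences and stop with more than 15 N. Leave the plate with the blue tab where it lies.

Things in the scene. Friction and masses are not known exactly. Their poses are not given: they have to be found in the camera images.
- plate: Glass plate with orange tab and front bar, a brake pad bonded in its middle; 100 to 170 g. 90 mm long (x) by 60 wide (y), glass 5 thick. Origin: centre of the underside; x points to the front bar, z up. Front edge at x=+45, rear edge x=-45. Starts flat on a rubber mat 3 mm thick.
- plate_tab (a point): Middle of the plate's upright orange grip tab: at plate x=-30, y=0, 31 mm above the underside; axes as the plate's. Tab 30 mm long (x), 10 thick (y), its top 43 above the underside; it stands on a foot 22 wide (y) whose top is 8 above the underside.
- plate_bar (a point): Top of the rear edge of the plate's front bar, plate x=+22 mm, 9 mm above the underside; axes as the plate's. The bar spans the full width: upright rear face at x=+22, flat top 9 high to x=+26, then a ramp falling to 2 high at the front edge x=+45.
- spare: The other glass plate, the same but with a blue tab and bar; to be left alone. The two lie side by side on the mat in either order.
- stage: Blue inspection stage, fixed. Origin at bench height; x is the slide-in direction (towards clips and stop), z up. Bed 100 mm wide (y), x -120 to +170, flat top 20 above the origin. Fences 8 mm high above the bed, inner faces at y=+-32 from x=-5 to +75, flared to about y=+-42 at x=-40. A magnifier lamp on a pole: x=+150, y=-52, 175 high, head out to y=-165.
- apron (a point): Centre of the open front apron, on the bed's top, stage x=-72 mm; axes as the stage's. A plate whose origin is here and x is along the stage's x lies clear of the clips, its front edge between the flared fences.
- gate_zone (a point): Middle of the bed's top at stage x=+80 mm; axes as the stage's. The steel gate is clamped with its stop face (26 mm wide, 10 high) anywhere from stage x=+60 to +100: not reported, to be found by feel or eye. It carries both clips. With the plate's front edge at the stop both clips are down on the glass, with 3 mm of play before the bar's rear face.
- clip_left (a joint): Angle (rad) of the sprung clip at stage y=+21 mm: 0 at rest, grows as its nose lifts; about 0.14 on top of the bar, 0.05 when down on the glass behind it. Hinged on the gate; round nose, radius 4, 30 mm before the stop face, resting 3 mm above the bed. Presses with 1 N, 2 N when on the bar; sliding the bar under both clips takes a push of some 4 to 9 N.
- clip_right (a joint): The same for the clip at stage y=-21 mm.

How it is judged:
By the outcome, as a careful person would: the job done as asked, in the order asked, and still so for the second after the job is handed in, with the robot touching nothing.
It also fails if it takes over 69 s, if anything falls off the work surface, if the arm or the gripper's body presses on something with over 40 N, if the wrist force passes 120 N, or if a joint passes its speed limit or range.

## Working session

There is one attempt and no reset: what is moved stays moved. The work goes in short steps, Python scripts to look and compute and a tool call to move; the robot and the scene stay as the last step left them, time stands still between calls to the robot, and variables do not carry over. Pictures are saved under pics/ and viewed, at most 10 in all, crops included, and the job is handed in when it is done.

Besides the shell and the picture viewer there is one more tool, called after "Call:" as a command line: name --argument value ..., lists and objects as JSON in quotes. jog_arm: Moves the arm, as the interface text tells. Its arguments: {"type":"object","properties":{"plan":{"type":"array"},"claw":{"type":"number"},"force":{"type":"number"}},"required":["plan"]}

```bash
mkdir -p pics; python3 - <<'E'
from cell import manip, camera, get_calibration
import cv2,numpy as np
s=manip.read_state(); print({k:np.round(v,3).tolist() for k,v in s.items()})
ims=[]
for n in ["top","side"]:
    c=get_calibration(n); print(n,c)
    p,d=camera(n); cv2.imwrite(f"pics/{n}0.png",p[:,:,::-1]); np.save(f"{n}0d.npy",d)
E
```

```text
{'clock': 0.0, 'joints': [-1.367, 0.3, 1.522, -0.0, 1.321, -0.067], 'qd': [0.001, 0.0, -0.001, 0.001, -0.002, -0.0], 'effort': [-0.0, -53.18, -35.274, 0.071, 0.024, -0.0], 'eef_pos': [147.071, -529.694, 204.888], 'eef_rot': [-3.14, -0.0, 0.271], 'wrist_force': [-0.363, 0.146, -0.653], 'moment': [0.026, -0.041, -0.004], 'finger_force': 0.0, 'finger_gap': 93.971}
top {'fx': 463.98967749138814, 'fy': 463.98967749138814, 'cx': 310.098200995624, 'cy': 233.71252042113755, 'k1': 0.014395389199928261, 'origin': array([480.59311326,  63.36407994, 745.82434316]), 'attitude': array([-3.01039289, -0.04200325, -1.59903949])}
side {'fx': 435.5535750230273, 'fy': 435.5535750230273, 'cx': 324.73772397799564, 'cy': 245.81018730974264, 'k1': -0.02164402893556636, 'origin': array([ 424.85350985, -468.90210886,  482.71388748]), 'attitude': array([-2.27214451,  0.00261419, -0.21478149])}
```

View pics/top0.png

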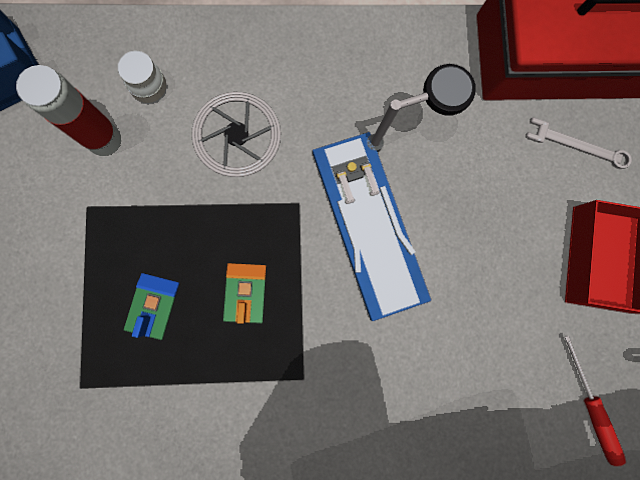

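View pics/side0.png

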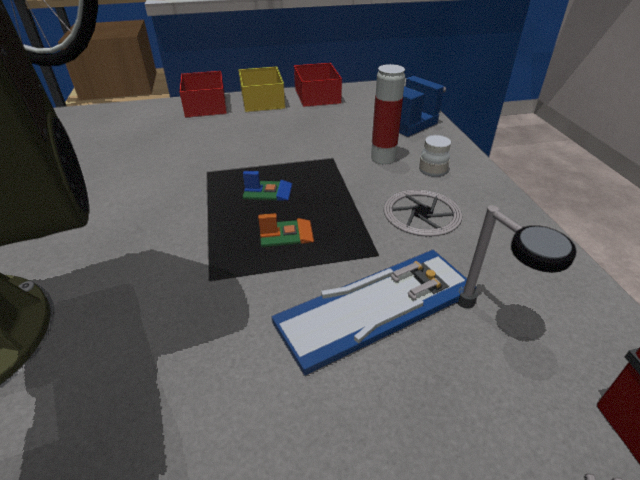

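The top view shows the orange plate at about px (245,295), with its bar up-image. The stage's apron end is at (400,305) and its clips are at (345–370,180). The spare is at (150,305).

```bash
cat > h.py <<'E'
import numpy as np, cv2
from scipy.spatial.transform import Rotation as R
def rays(cal,uv):
    uv=np.atleast_2d(np.asarray(uv,float))
    K=np.array([[cal['fx'],0,cal['cx']],[0,cal['fy'],cal['cy']],[0,0,1]])
    # k1: drawn = ideal*(1+k1 r^2)
    n=cv2.undistortPoints(uv[:,None],K,np.array([cal['k1'],0,0,0.]))[:,0]
    return np.c_[n,np.ones(len(n))]
def rot(cal): return R.from_euler('xyz',cal['attitude']).as_matrix()
def world(cal,uv,depth): return cal['origin']+(rays(cal,uv)*np.asarray(depth).reshape(-1,1))@rot(cal).T
def onplane(cal,uv,z):
    d=rays(cal,uv)@rot(cal).T; t=(z-cal['origin'][2])/d[:,2]
    return cal['origin']+d*t[:,None]
def cloud(cal,dep):
    v,u=np.mgrid[:dep.shape[0],:dep.shape[1]]
    return world(cal,np.c_[u.ravel(),v.ravel()],dep.ravel()).reshape(*dep.shape,3)
E
python3 - <<'E'
from h import *
from cell import get_calibration
for n in ["top","side"]:
    c=get_calibration(n); p=cv2.imread(f"pics/{n}0.png"); d=np.load(f"{n}0d.npy"); P=cloud(c,d)
    hsv=cv2.cvtColor(p,cv2.COLOR_BGR2HSV); H,S,V=cv2.split(hsv)
    ok=(d>0)
    x0=[(215,255,280,330),(300,130,440,330)] if n=="top" else [(255,205,320,250),(265,245,470,370)]
    def box(b): m=np.zeros_like(ok); m[b[1]:b[3],b[0]:b[2]]=1; return m
    m=box(x0[0])&ok
    org=m&(H>=5)&(H<=20)&(S>190)&(V>100); grn=m&(H>40)&(H<90)&(S>80)
    bar=org&(P[...,2]<16); tab=org&(P[...,2]>35)
    for nm,k in [("bar",bar),("tab",tab),("glass",grn),("plate",(bar|grn))]:
        q=P[k]; r=cv2.minAreaRect(q[:,:2].astype(np.float32)); print(n,nm,len(q),np.median(q,0).round(1),np.round(r[0],1),np.round(r[1],1),round(r[2],1))
    m=box(x0[1])&ok&(P[...,2]>16)&(P[...,2]<24)&(((H>100)&(H<125)&(S>120))|((S<60)&(V>170)))
    q=P[m]; r=cv2.minAreaRect(q[:,:2].astype(np.float32)); print(n,"stage",len(q),np.median(q,0).round(1),np.round(r[0],1),np.round(r[1],1),round(r[2],1))
    gold=box(x0[1])&(H>15)&(H<32)&(S>120)&ok; print("gold",P[gold].mean(0).round(1))
E
```

```text
top bar 527 [520.5 134.3   9. ] [486.  136.2] [61.7 91.5] 85.3
top tab 29 [460.7 138.9  45. ] [457.7 137. ] [ 9.2 29.2] 89.7
top glass 1154 [476.9 133.    7.7] [474.6 136.9] [62.1 67.6] 85.6
top plate 1681 [488.  134.2   8. ] [486.  135.9] [62.1 91.6] 85.5
top stage 8644 [565.7 -70.7  19.8] [589.9 -67. ] [288.7  99.6] 17.0
gold [678.3 -38.2  30.4]
side bar 236 [515.4 129.1   9.7] [485.6 134.3] [59.1 87.9] 85.1
side tab 32 [456.3 134.7  45.8] [456.2 136.6] [ 9.5 25.8] 86.7
side glass 498 [478.4 117.6   7.5] [488.7 135.7] [106.8  67.9] 50.1
side plate 734 [484.7 121.1   7.8] [493.2 136.9] [ 69.8 106.9] 83.8
side stage 7695 [543.4 -82.4  19.6] [587.6 -68.4] [289.4 100.1] 17.2
gold [677.3 -44.2  29.4]
```

Call:
jog_arm --plan '[0.309,0.668,-0.075,0,0,-20,0.309,0.668,-0.075,0,0,-20,0.309,0.668,-0.075,0,0,-20,0.309,0.668,-0.075,0,0,-20,0.309,0.668,-0.075,0,0,-20,0.309,0.668,-0.075,0,0,-20,0.309,0.668,-0.075,0,0,-20,0.309,0.668,-0.075,0,0,-20,0.309,0.668,-0.075,0,0,-20,0.309,0.668,-0.075,0,0,-20,0.309,0.668,-0.075,0,0,-20,0.309,0.668,-0.075,0,0,-20,0.309,0.668,-0.075,0,0,-20,0.309,0.668,-0.075,0,0,-20,0.309,0.668,-0.075,0,0,-20,0.309,0.668,-0.075,0,0,-20,0.309,0.668,-0.075,0,0,-20,0.309,0.668,-0.075,0,0,-20,0.309,0.668,-0.075,0,0,-20,0.309,0.668,-0.075,0,0,-20]' --claw 0.04

```text
clock: 2.1
eef_pos: [456.1, 137.3, 130.8]
eef_rot: [-3.141, -0.0, -0.08]
wrist_force: [0.3, -1.2, 0.3]
finger_gap: 39.9
finger_force: 0.0
```

```bash
python3 - <<'E'
from h import *
from cell import manip,camera,get_calibration
s=manip.read_state(); print(s['eef_pos'],s['eef_rot'],s['joints'],s['wrist_force'])
c=get_calibration("wrist"); p,d=camera("wrist"); p=p[:,:,::-1].copy(); cv2.imwrite("pics/w1.png",p); P=cloud(c,d)
H,S,V=cv2.split(cv2.cvtColor(p,cv2.COLOR_BGR2HSV))
org=(H>=5)&(H<=20)&(S>190)&(V>100)&(d>0); 
for nm,k in [("tab",org&(P[...,2]>41)&(P[...,2]<52)),("bar",org&(P[...,2]<16)),("plate",((H>40)&(H<90)&(S>80)&(P[...,2]<16))|(org&(P[...,2]<16)))]:
    if k.sum()>5:
        q=P[k]; r=cv2.minAreaRect(q[:,:2].astype(np.float32)); print(nm,len(q),q.mean(0).round(1),np.round(r[0],1),np.round(r[1],1),round(r[2],1))
# gate from initial top/side clouds, in stage frame
a=np.deg2rad(17.1); o=np.array([565.1,-74.8])
for n in ["top","side"]:
    P=cloud(get_calibration(n),np.load(f"{n}0d.npy")); q=P[np.load(f"{n}0d.npy")>0]
    xy=(q[:,:2]-o)@np.array([[np.cos(a),-np.sin(a)],[np.sin(a),np.cos(a)]])
    for y0 in (21,0,-21):
        m=(abs(xy[:,1]-y0)<5)
        b=[(x,round(float(np.median(q[m&(abs(xy[:,0]-x)<2.5),2])),0)) for x in range(30,150,5) if (m&(abs(xy[:,0]-x)<2.5)).any()]
        print(n,y0,b)
E
```

```text
[456.0997505  137.28378758 130.75780367] [-3.14145320e+00 -4.81101525e-04 -7.95814909e-02] [ 2.15457069e-01  2.16665597e-01  1.81093131e+00 -7.20344088e-06
  1.11349488e+00  1.86583803e+00] [ 0.34798456 -1.20830993  0.26538792]
plate 8496 [470.5 201.3   8.9] [464.4 212. ] [ 83.6 224. ] 5.0
top 21 [(30, 20.0), (35, 20.0), (40, 20.0), (45, 20.0), (50, 20.0), (55, 20.0), (60, 20.0), (65, 20.0), (70, 31.0), (75, 34.0), (80, 34.0), (85, 34.0), (90, 34.0), (95, 34.0), (100, 34.0), (105, 33.0), (110, 34.0), (115, 34.0), (120, 31.0), (125, 22.0), (130, 22.0), (135, 21.0), (140, 21.0), (145, 20.0)]
top 0 [(30, 20.0), (35, 19.0), (40, 20.0), (45, 20.0), (50, 20.0), (55, 20.0), (60, 20.0), (65, 20.0), (70, 20.0), (75, 20.0), (80, 20.0), (85, 20.0), (90, 20.0), (95, 19.0), (100, 21.0), (105, 29.0), (110, 30.0), (115, 24.0), (120, 30.0), (125, 30.0), (130, 23.0), (135, 20.0), (140, 20.0), (145, 20.0)]
top -21 [(30, 19.0), (35, 20.0), (40, 20.0), (45, 19.0), (50, 20.0), (55, 20.0), (60, 20.0), (65, 20.0), (70, 32.0), (75, 35.0), (80, 34.0), (85, 34.0), (90, 33.0), (95, 34.0), (100, 34.0), (105, 34
[... 329 characters left out ...]
, 34.0), (120, 30.0), (125, 21.0), (130, 22.0), (135, 20.0), (140, 20.0), (145, 20.0)]
side 0 [(30, 20.0), (35, 20.0), (40, 20.0), (45, 20.0), (50, 20.0), (55, 19.0), (60, 19.0), (65, 20.0), (70, 20.0), (75, 19.0), (80, 20.0), (85, 20.0), (90, 20.0), (95, 19.0), (100, 25.0), (105, 30.0), (110, 30.0), (115, 29.0), (120, 30.0), (125, 30.0), (130, 22.0), (135, 20.0), (140, 19.0), (145, 20.0)]
side -21 [(30, 20.0), (35, 20.0), (40, 20.0), (45, 20.0), (50, 20.0), (55, 19.0), (60, 19.0), (65, 21.0), (70, 32.0), (75, 34.0), (80, 34.0), (85, 21.0), (90, 33.0), (95, 21.0), (100, 33.0), (105, 22.0), (110, 32.0), (115, 34.0), (120, 30.0), (125, 21.0), (130, 21.0), (135, 20.0), (140, 20.0), (145, 20.0)]
```

View pics/w1.png

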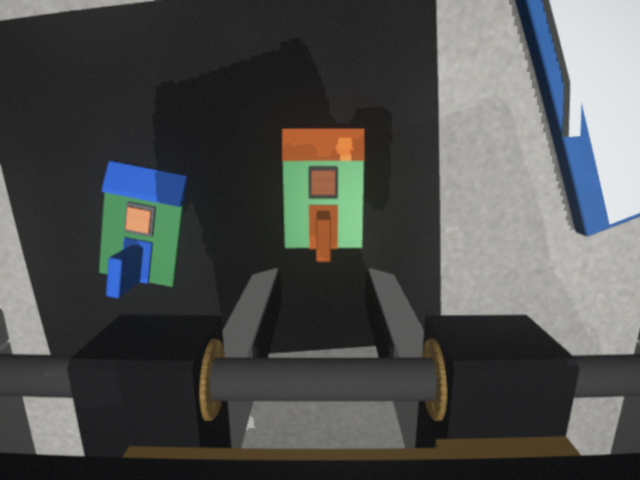

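The wrist view shows the tab at px (323,230), centred between the finger tips at x≈278 and 370, with the plate edges square to the tool. From depth, the stop face is at about stage x≈100. I'm descending to grip.

Call:
jog_arm --plan '[0,0.0005,-0.03,0,0,0,0,0.0005,-0.06,0,0,0,0,0.0005,-0.085,0,0,0,0,0.0005,-0.1,0,0,0,0,0.0005,-0.108,0,0,0,0,0.0005,-0.112,0,0,0,0,0.0005,-0.112,0,0,0,0,0.0005,-0.112,0,0,0]'

```text
clock: 2.95
eef_pos: [456.6, 138.6, 19.2]
eef_rot: [-3.141, -0.001, -0.078]
wrist_force: [-1.0, -0.6, 0.4]
finger_gap: 40.2
finger_force: 0.0
```

Call:
jog_arm --plan '[0,0,0,0,0,0,0,0,0,0,0,0,0,0,0,0,0,0,0,0,0,0,0,0,0,0,0,0,0,0,0,0,0,0,0,0,0,0,0,0,0,0,0,0,0,0,0,0]' --claw 0.0 --force 30

```text
clock: 3.75
eef_pos: [456.2, 138.5, 18.6]
eef_rot: [-3.142, -0.0, -0.078]
wrist_force: [-1.3, -0.1, 4.4]
finger_gap: 9.5
finger_force: 30.0
```

Call:
jog_arm --plan '[0,0,0.003,0,0,0,0,0,0.01,0,0,0,0,0,0.02,0,0,0,0,0,0.032,0,0,0,0,-0.003,0.045,0,0,0.5,0.001,-0.015,0.055,0,0,1.5,0.002,-0.035,0.06,0,0,3,0.003,-0.06,0.06,0,0,5,0.004,-0.085,0.06,0,0,7.5,0.005,-0.11,0.06,0,0,10,0.006,-0.135,0.06,0,0,12.5,0.007,-0.16,0.06,0,0,15,0.009,-0.185,0.06,0,0,17,0.01,-0.21,0.06,0,0,19,0.011,-0.228,0.06,0,0,20.5,0.0114,-0.238,0.06,0,0,21.3,0.0114,-0.2425,0.06,0,0,21.6,0.0114,-0.2432,0.06,0,0,21.6,0.0114,-0.2432,0.06,0,0,21.6,0.0114,-0.2432,0.06,0,0,21.6]'

```text
clock: 5.75
eef_pos: [467.5, -104.2, 78.6]
eef_rot: [3.142, -0.0, 0.299]
wrist_force: [-0.2, -0.4, -1.6]
finger_gap: 10.0
finger_force: 30.0
```

```bash
cat > look.py <<'E'
import sys
from h import *
from cell import manip,camera,get_calibration
tag=sys.argv[1]; zr=float(sys.argv[2])  # underside height expected
s=manip.read_state(); print(s['clock'],s['eef_pos'].round(1),s['eef_rot'].round(4),s['wrist_force'].round(2),s['moment'].round(3))
a=np.deg2rad(17.1); o=np.array([565.1,-74.8]); M=np.array([[np.cos(a),-np.sin(a)],[np.sin(a),np.cos(a)]])
for n in ["top","side"]:
    c=get_calibration(n); p,d=camera(n); p=p[:,:,::-1].copy(); cv2.imwrite(f"pics/{tag}_{n}.png",p); P=cloud(c,d)
    H,S,V=cv2.split(cv2.cvtColor(p,cv2.COLOR_BGR2HSV)); W=P.copy(); W[...,:2]=(P[...,:2]-o)@M
    z=P[...,2]; reg=(d>0)&(W[...,0]>-150)&(W[...,0]<170)&(abs(W[...,1])<60)&(z<zr+14)
    org=reg&(H>=5)&(H<=18)&(S>190)&(V>70); grn=reg&(H>40)&(H<90)&(S>80)
    for nm,k in [("bar",org&(W[...,0]>W[...,0][org].max()-25)),("glass",grn),("plate",org|grn)]:
        q=W[k]; r=cv2.minAreaRect(q[:,:2].astype(np.float32)); print(n,nm,len(q),"med",np.median(q,0).round(1),"min",q.min(0).round(1),"max",q.max(0).round(1),"rect",np.round(r[0],1),np.round(r[1],1),round(r[2],1))
    q=W[grn]; A=np.c_[q[:,:2],np.ones(len(q))]; print(n,"glass slopes/z",np.linalg.lstsq(A,q[:,2],rcond=None)[0].round(4), np.median(q[:,2]))
E
python3 look.py a 63
```

```text
5.75 [ 467.5 -104.2   78.6] [ 3.1416e+00 -1.0000e-04  2.9920e-01] [-0.2  -0.39 -1.62] [-0.028  0.017 -0.046]
top bar 572 med [-37.9   2.   69.2] min [-48.5 -27.6  62.9] max [-27.   31.   74.3] rect [-37.7   1.7] [58.5 21.4] 89.7
top glass 539 med [-62.4  12.9  67.9] min [-80.6 -28.4  61.8] max [-49.2  31.1  73.4] rect [-65.    1.3] [59.4 31.3] 89.6
top plate 1111 med [-47.8   6.1  68.3] min [-80.6 -28.4  61.8] max [-27.   31.1  74.3] rect [-53.8   1.3] [59.4 53.6] 89.9
top glass slopes/z [ 7.90000e-03 -4.00000e-03  6.84319e+01] 67.88018658668534
side bar 146 med [-40.  -13.1  69. ] min [-50.8 -29.3  64. ] max [-29.4  10.   73.4] rect [-40.   -9.7] [21.4 39. ] 1.2
side glass 853 med [-84.  -18.7  67.5] min [-118.2  -29.7   62.3] max [-49.6  31.4  72.4] rect [-84.    0.9] [68.3 61.3] 0.4
side plate 1024 med [-79.9 -17.9  67.6] min [-118.2  -29.7   62.3] max [-29.4  31.4  76. ] rect [-74.    0.3] [60.6 89.1] 88.9
side glass slopes/z [1.1000e-03 2.0200e-02 6.7764e+01] 67.49351351033897
```

Call:
jog_arm --plan '[0.0003,-0.001,-0.008,0,0,0,0.0003,-0.001,-0.02,0,0,0,0.0003,-0.001,-0.03,0,0,0,0.0003,-0.001,-0.036,0,0,0,0.0003,-0.001,-0.039,0,0,0,0.0003,-0.001,-0.041,0,0,0,0.0003,-0.001,-0.0415,0,0,0,0.0003,-0.001,-0.0415,0,0,0]'

```text
clock: 6.65
eef_pos: [468.0, -105.7, 37.1]
eef_rot: [3.141, -0.0, 0.299]
wrist_force: [-0.4, 0.4, -2.3]
finger_gap: 9.6
finger_force: 30.0
```

Call:
jog_arm --plan '[0,0,-0.0005,0,0,0,0,0,-0.001,0,0,0,0,0,-0.001,0,0,0,0,0,-0.001,0,0,0]'

```text
clock: 7.05
eef_pos: [467.8, -105.7, 36.0]
eef_rot: [3.142, -0.0, 0.299]
wrist_force: [-0.8, 0.1, -1.3]
finger_gap: 9.9
finger_force: 30.0
```

Call:
jog_arm --plan '[0,0,-0.0005,0,0,0,0,0,-0.0005,0,0,0,0,0,-0.0005,0,0,0]'

```text
clock: 7.35
eef_pos: [467.9, -105.7, 35.6]
eef_rot: [3.141, -0.0, 0.299]
wrist_force: [0.6, -0.6, 1.3]
finger_gap: 10.1
finger_force: 30.0
```

Call:
jog_arm --plan '[0,0,-0.0005,0,0,0,0,0,-0.0005,0,0,0,0,0,-0.0005,0,0,0]'

```text
clock: 7.65
eef_pos: [468.2, -105.8, 35.5]
eef_rot: [3.141, -0.001, 0.299]
wrist_force: [-1.9, 0.3, 8.2]
finger_gap: 10.0
finger_force: 30.0
```

```bash
python3 look.py b 20
```

```text
7.65 [ 468.2 -105.8   35.5] [ 3.141e+00 -8.000e-04  2.988e-01] [-1.93  0.32  8.22] [0.118 0.421 0.023]
top bar 497 med [-37.7   0.6  26.2] min [-48.2 -29.3  19.2] max [-27.1  29.2  31.7] rect [-37.7  -0. ] [58.5 21.2] 89.8
top glass 435 med [-60.9  12.6  24.8] min [-80.  -32.8  18.4] max [101.9  29.2  30. ] rect [10.6 -2.9] [ 62.  181.9] 89.1
top plate 932 med [-46.8   5.5  25.2] min [-80.  -32.8  18.4] max [101.9  29.2  31.7] rect [10.9 -1.8] [ 62.1 181.8] 90.0
top glass slopes/z [-4.70000e-03 -4.50000e-03  2.45992e+01] 24.846723569546043
side bar 123 med [-40.7 -20.1  25.5] min [-50.5 -30.9  21.5] max [-29.4  -3.7  30.5] rect [-40.2 -17.5] [21.2 26.6] 3.6
side glass 790 med [-85.8 -20.8  24.4] min [-118.   -31.3   18.6] max [-50.1  30.   30. ] rect [-84.   -0.7] [61.1 68.1] 89.7
side plate 937 med [-81.3 -20.3  24.5] min [-118.   -31.3   18.6] max [-29.4  30.   31.3] rect [-73.7  -0.8] [61.1 88.8] 89.7
side glass slopes/z [1.9000e-03 1.5900e-02 2.4755e+01] 24.409023184785525
```

Call:
jog_arm --plan '[0,0,0.0005,0,0,0,0.0019,0.0006,0.0005,0,0,0,0.0057,0.0018,0.0005,0,0,0,0.0096,0.0029,0.0005,0,0,0,0.0134,0.0041,0.0005,0,0,0,0.0172,0.0053,0.0005,0,0,0,0.021,0.0065,0.0005,0,0,0,0.0249,0.0076,0.0005,0,0,0,0.0268,0.0082,0.0005,0,0,0,0.0287,0.0088,0.0005,0,0,0]'

```text
clock: 8.75
eef_pos: [496.9, -96.8, 35.6]
eef_rot: [3.141, -0.0, 0.299]
wrist_force: [-2.3, 0.1, 6.1]
finger_gap: 9.9
finger_force: 30.0
```

Call:
jog_arm --plan '[0.0019,0.0006,0,0,0,0,0.0048,0.0015,0,0,0,0,0.0076,0.0024,0,0,0,0,0.0105,0.0032,0,0,0,0,0.0134,0.0041,0,0,0,0,0.0153,0.0047,0,0,0,0,0.0172,0.0053,0,0,0,0,0.0191,0.0059,0,0,0,0]'

```text
clock: 9.55
eef_pos: [516.0, -90.9, 35.6]
eef_rot: [3.141, -0.0, 0.299]
wrist_force: [-2.9, 0.1, 6.2]
finger_gap: 9.6
finger_force: 30.0
```

Call:
jog_arm --plan '[0.0019,0.0006,0.0003,0,0,0,0.0048,0.0015,0.0003,0,0,0,0.0076,0.0024,0.0003,0,0,0,0.0105,0.0032,0.0003,0,0,0,0.0134,0.0041,0.0003,0,0,0,0.0163,0.005,0.0003,0,0,0,0.0191,0.0059,0.0003,0,0,0,0.022,0.0068,0.0003,0,0,0,0.0249,0.0076,0.0003,0,0,0,0.0268,0.0082,0.0003,0,0,0,0.0287,0.0088,0.0003,0,0,0,0.0287,0.0088,0.0003,0,0,0]'

```text
clock: 10.75
eef_pos: [544.5, -82.1, 35.7]
eef_rot: [3.142, -0.0, 0.299]
wrist_force: [-0.5, 0.3, -0.6]
finger_gap: 10.0
finger_force: 30.0
```

```bash
python3 look.py c 20; python3 -c "
import cv2
a=cv2.imread('pics/c_top.png')[120:270,300:440]; cv2.imwrite('pics/c_crop.png',cv2.resize(a,None,fx=4,fy=4))"
```

```text
10.75 [544.5 -82.1  35.7] [ 3.1416 -0.      0.2988] [-0.46  0.33 -0.63] [0.015 0.07  0.013]
top bar 328 med [42.7  9.6 26. ] min [ 31.1 -16.6  20.2] max [52.8 29.  32. ] rect [41.9  6.2] [45.6 21.8] 89.9
top glass 133 med [25.  18.4 25.1] min [16.4 -3.8 18.6] max [101.4  29.3  29.3] rect [55.9  6.8] [32.6 86. ] 77.1
top plate 461 med [38.3 13.  25.6] min [ 16.4 -16.6  18.6] max [101.4  29.3  32. ] rect [54.2  5. ] [43.3 85.4] 72.9
top glass slopes/z [ 7.80000e-03 -1.95000e-02  2.51143e+01] 25.05418504452382
side bar 146 med [ 38.4 -16.8  26.6] min [ 28.9 -29.9  21.8] max [50.2 -2.5 30.4] rect [ 39.7 -16.1] [22.  25.6] 6.6
side glass 637 med [-10.1 -19.   24.6] min [-38.5 -31.5  20.6] max [29.3 29.9 27.6] rect [-4.6 -0.9] [60.6 68. ] 88.9
side plate 837 med [ -4.1 -17.9  24.8] min [-38.5 -31.5  20.6] max [50.2 29.9 32. ] rect [ 5.9 -1.2] [60.6 88.9] 88.9
side glass slopes/z [3.90000e-03 5.20000e-03 2.47256e+01] 24.647627530706643
```

View pics/c_crop.png

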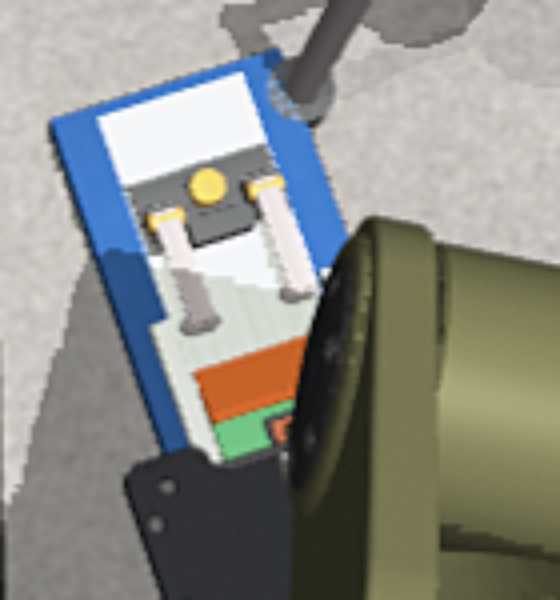

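The crop shows the bar (200–310,400) straight between the fences. It is short of both noses, at (197,325) and (295,295). Continuing slowly.

Call:
jog_arm --plan '[0.0019,0.0006,0,0,0,0,0.0038,0.0012,0,0,0,0,0.0057,0.0018,0,0,0,0,0.0076,0.0024,0,0,0,0,0.0096,0.0029,0,0,0,0,0.0115,0.0035,0,0,0,0,0.0134,0.0041,0,0,0,0,0.0153,0.0047,0,0,0,0]'

```text
clock: 11.65
eef_pos: [559.8, -77.4, 35.7]
eef_rot: [-3.142, 0.0, 0.299]
wrist_force: [-0.3, -0.5, -1.0]
finger_gap: 9.6
finger_force: 30.0
```

Call:
jog_arm --plan '[0.001,0.0003,0,0,0,0,0.0019,0.0006,0,0,0,0,0.0029,0.0009,0,0,0,0,0.0038,0.0012,0,0,0,0,0.0048,0.0015,0,0,0,0]'

```text
clock: 12.15
eef_pos: [564.2, -76.0, 35.7]
eef_rot: [-3.141, 0.001, 0.299]
wrist_force: [-3.3, -1.2, -0.4]
finger_gap: 9.9
finger_force: 30.0
```

Call:
jog_arm --plan '[0.001,0.0003,0,0,0,0,0.0019,0.0006,0,0,0,0,0.0029,0.0009,0,0,0,0,0.0038,0.0012,0,0,0,0,0.0048,0.0015,0,0,0,0]'

```text
clock: 12.65
eef_pos: [569.2, -74.4, 35.7]
eef_rot: [-3.142, 0.0, 0.299]
wrist_force: [-3.0, -1.4, -0.3]
finger_gap: 9.5
finger_force: 30.0
```

Call:
jog_arm --plan '[0.001,0.0003,0,0,0,0,0.0019,0.0006,0,0,0,0,0.0029,0.0009,0,0,0,0,0.0038,0.0012,0,0,0,0,0.0048,0.0015,0,0,0,0]'

```text
clock: 13.15
eef_pos: [574.0, -72.9, 35.7]
eef_rot: [-3.142, 0.0, 0.299]
wrist_force: [-2.9, -1.6, -0.5]
finger_gap: 9.5
finger_force: 30.0
```

Call:
jog_arm --plan '[0.001,0.0003,0,0,0,0,0.0019,0.0006,0,0,0,0,0.0029,0.0009,0,0,0,0,0.0038,0.0012,0,0,0,0,0.0048,0.0015,0,0,0,0]'

```text
clock: 13.65
eef_pos: [579.0, -71.4, 35.7]
eef_rot: [-3.142, -0.0, 0.299]
wrist_force: [-2.1, -0.7, -1.9]
finger_gap: 9.8
finger_force: 30.0
```

Call:
jog_arm --plan '[0.0005,0.00015,0,0,0,0,0.001,0.0003,0,0,0,0,0.0014,0.00045,0,0,0,0,0.0019,0.0006,0,0,0,0]'

```text
clock: 14.05
eef_pos: [580.8, -70.8, 35.7]
eef_rot: [-3.142, -0.0, 0.299]
wrist_force: [-2.1, 0.0, -3.0]
finger_gap: 10.0
finger_force: 30.0
```

Call:
jog_arm --plan '[0.0005,0.00015,0,0,0,0,0.001,0.0003,0,0,0,0,0.0014,0.00045,0,0,0,0,0.0019,0.0006,0,0,0,0]'

```text
clock: 14.45
eef_pos: [582.7, -70.2, 35.7]
eef_rot: [-3.142, -0.0, 0.299]
wrist_force: [-1.3, -0.4, -3.4]
finger_gap: 9.6
finger_force: 30.0
```

Call:
jog_arm --plan '[0.0005,0.00015,0,0,0,0,0.001,0.0003,0,0,0,0]'

```text
clock: 14.65
eef_pos: [583.8, -69.9, 35.7]
eef_rot: [-3.142, -0.0, 0.299]
wrist_force: [0.5, -0.1, -4.3]
finger_gap: 10.1
finger_force: 30.0
```

Call:
jog_arm --plan '[0.0005,0.00015,0,0,0,0,0.001,0.0003,0,0,0,0]'

```text
clock: 14.85
eef_pos: [584.9, -69.6, 35.8]
eef_rot: [3.141, -0.001, 0.299]
wrist_force: [1.9, 0.9, -4.2]
finger_gap: 9.8
finger_force: 30.0
```

Call:
jog_arm --plan '[0.0005,0.00015,0,0,0,0,0.001,0.0003,0,0,0,0]'

```text
clock: 15.05
eef_pos: [586.2, -69.3, 36.0]
eef_rot: [3.141, -0.001, 0.299]
wrist_force: [3.0, 1.0, -3.8]
finger_gap: 9.9
finger_force: 30.0
```

Call:
jog_arm --plan '[0.0005,0.00015,0,0,0,0,0.001,0.0003,0,0,0,0]'

```text
clock: 15.25
eef_pos: [586.4, -69.1, 35.7]
eef_rot: [-3.141, 0.001, 0.299]
wrist_force: [-2.4, -0.7, -1.6]
finger_gap: 9.8
finger_force: 30.0
```

```bash
python3 look.py d 20; python3 -c "
import cv2,numpy as np
a=cv2.imread('pics/d_top.png')[130:230,300:420]; b=cv2.imread('pics/d_side.png')[235:335,370:490]; cv2.imwrite('pics/d_crop.png',np.vstack([cv2.resize(x,(360,300),interpolation=2) for x in (a,b)]))"
```

```text
15.25 [586.4 -69.1  35.7] [-3.1415e+00  6.0000e-04  2.9870e-01] [-2.42 -0.7  -1.64] [-0.134  0.274  0.024]
top bar 120 med [87.2  9.4 25.6] min [74.9 -2.6 20.4] max [96.4 29.5 31.2] rect [85.6 13.5] [32.1 21.5] 89.8
top glass 15 med [72.6 10.8 24.6] min [69.7  7.2 21. ] max [74.4 29.3 27.5] rect [72.  18.3] [22.   4.6] 89.7
top plate 135 med [86.1  9.6 25.5] min [69.7 -2.6 20.4] max [96.4 29.5 31.2] rect [83.  13.5] [32.1 26.7] 89.8
top glass slopes/z [ 0.1681 -0.0441 13.0608] 24.575291342584364
side bar 71 med [ 83.4 -26.1  25.7] min [ 72.9 -30.9  21.1] max [93.7 -2.4 29.4] rect [ 83.2 -16.7] [19.9 27.5] 3.8
side glass 539 med [ 33.5 -17.6  24.7] min [  5.6 -29.8  22.3] max [72.8 29.3 31.3] rect [39.3 -0.3] [59. 67.] 89.7
side plate 690 med [ 34.1 -16.7  24.8] min [  5.6 -30.9  21.1] max [93.7 29.3 33.5] rect [49.8 -0.8] [59.1 88.6] 89.0
side glass slopes/z [-2.80000e-03  1.50000e-03  2.48022e+01] 24.66961209933197
```

View pics/d_crop.png

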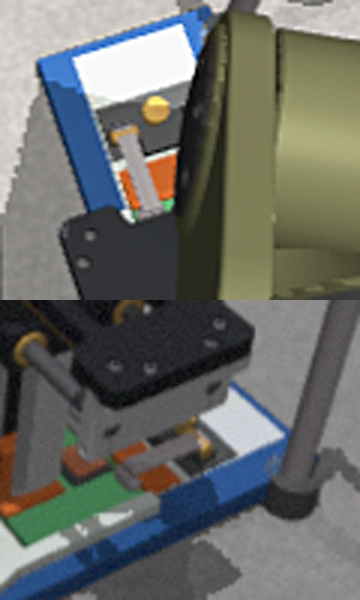

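```bash
cat > clip.py <<'E'
from h import *
import sys
from cell import get_calibration,camera,manip
print(manip.read_state()['wrist_force'])
a=np.deg2rad(17.1); o=np.array([565.1,-74.8]); M=np.array([[np.cos(a),-np.sin(a)],[np.sin(a),np.cos(a)]])
for n in ["top","side"]:
  for lab,d in [("before",np.load(f"{n}0d.npy")),("now",camera(n)[1])]:
    W=cloud(get_calibration(n),d); W[...,:2]=(W[...,:2]-o)@M; q=W[(d>0)]
    for y0 in (21,-21):
        m=(abs(q[:,1]-y0)<4)&(q[:,2]<45)&(q[:,2]>28)
        print(n,lab,y0,[(x,round(float(np.median(q[m&(abs(q[:,0]-x)<2.5),2])),1),int((m&(abs(q[:,0]-x)<2.5)).sum())) for x in range(64,120,5) if (m&(abs(q[:,0]-x)<2.5)).sum()>2])
E
python3 clip.py
```

```text
[-0.62167912  0.14707228 -3.07292074]
top before 21 [(69, 30.9, 15), (74, 34.1, 16), (79, 34.5, 15), (84, 34.4, 15), (89, 34.8, 17), (94, 34.3, 15), (99, 34.2, 14), (104, 33.7, 15), (109, 35.0, 16), (114, 34.4, 16), (119, 31.0, 10)]
top before -21 [(69, 32.0, 14), (74, 34.9, 15), (79, 34.4, 17), (84, 34.7, 15), (89, 34.3, 15), (94, 33.5, 15), (99, 34.4, 17), (104, 34.9, 14), (109, 34.5, 15), (114, 35.1, 15), (119, 31.0, 10)]
top now 21 [(69, 34.0, 9), (74, 36.3, 15), (79, 35.9, 16), (84, 36.1, 15), (89, 35.7, 16), (94, 35.1, 16), (99, 36.0, 17), (104, 35.0, 14), (109, 34.8, 17), (114, 34.0, 15), (119, 31.4, 11)]
top now -21 []
side before 21 [(64, 29.3, 3), (69, 32.0, 23), (74, 34.5, 13), (79, 34.9, 12), (84, 34.2, 11), (89, 34.2, 16), (94, 34.4, 12), (99, 34.8, 10), (104, 33.8, 12), (109, 34.3, 15), (114, 34.1, 8)]
side before -21 [(69, 32.2, 25), (74, 34.1, 18), (79, 34.4, 14), (84, 34.3, 15), (89, 34.3, 15), (94, 34.4, 12), (99, 34.0, 12), (104, 34.1, 14), (109, 34.1, 15), (114, 34.1, 11)]
side now 21 [(64, 30.7, 5), (69, 33.0, 15)]
side now -21 [(64, 30.6, 10), (69, 33.4, 24), (74, 35.9, 14), (79, 35.9, 18), (84, 35.5, 14), (89, 35.1, 13), (94, 35.0, 15), (99, 34.8, 12), (104, 34.5, 14), (109, 34.6, 13), (114, 34.5, 13)]
```

Both clips sit about 1.8 mm above rest, so they are down on the glass behind the bar. Releasing.

Call:
jog_arm --plan '[0,0,-0.0001,0,0,0,0,0,-0.0001,0,0,0,0,0,-0.0001,0,0,0,0,0,-0.0001,0,0,0,0,0,-0.0001,0,0,0]' --claw 0.03

```text
clock: 15.95
eef_pos: [586.7, -69.1, 35.7]
eef_rot: [3.142, -0.0, 0.299]
wrist_force: [-0.5, 0.4, -0.9]
finger_gap: 30.1
finger_force: 0.0
```

Call:
jog_arm --plan '[0,0,0.004,0,0,0,0,0,0.012,0,0,0,0,0,0.025,0,0,0,0,0,0.045,0,0,0,0,0,0.075,0,0,0,0,0,0.11,0,0,0,-0.03,0.01,0.14,0,0,0,-0.07,0.04,0.15,0,0,0,-0.1,0.08,0.15,0,0,0,-0.12,0.12,0.15,0,0,0,-0.13,0.16,0.15,0,0,0,-0.14,0.2,0.15,0,0,0,-0.14,0.23,0.15,0,0,0,-0.14,0.24,0.15,0,0,0,-0.14,0.24,0.15,0,0,0,-0.14,0.24,0.15,0,0,0]'

```text
clock: 17.55
eef_pos: [446.8, 170.1, 185.9]
eef_rot: [3.141, -0.0, 0.298]
wrist_force: [-0.1, -1.0, -0.6]
finger_gap: 30.0
finger_force: 0.0
```

```bash
python3 clip.py | grep now; python3 look.py e 20 | grep -E "bar|plate"; python3 -c "
import cv2,numpy as np
a=cv2.imread('pics/e_top.png')[120:240,290:430]; b=cv2.imread('pics/e_side.png')[225:345,340:480]; cv2.imwrite('pics/e_crop.png',np.hstack([cv2.resize(x,(400,343),interpolation=2) for x in (a,b)]))"
```

```text
top now 21 [(69, 32.1, 16), (74, 36.1, 17), (79, 36.4, 14), (84, 35.6, 17), (89, 35.3, 17), (94, 35.7, 17), (99, 34.7, 16), (104, 34.9, 14), (109, 34.2, 15), (114, 34.6, 15), (119, 30.3, 11)]
top now -21 [(69, 34.0, 16), (74, 37.0, 15), (79, 35.8, 15), (84, 35.2, 15), (89, 35.3, 18), (94, 35.5, 15), (99, 34.9, 16), (104, 34.5, 16), (109, 35.2, 18), (114, 34.3, 15), (119, 30.6, 8)]
side now 21 [(64, 30.3, 6), (69, 34.6, 25), (74, 36.0, 13), (79, 35.7, 17), (84, 35.3, 14), (89, 35.4, 13), (94, 34.8, 12), (99, 35.2, 10), (104, 34.9, 13), (109, 34.2, 12), (114, 34.1, 9)]
side now -21 [(64, 30.7, 9), (69, 34.0, 24), (74, 35.7, 17), (79, 36.0, 18), (84, 35.8, 13), (89, 35.4, 15), (94, 35.4, 13), (99, 34.5, 12), (104, 34.3, 14), (109, 34.4, 12), (114, 34.1, 13)]
top bar 263 med [85.7  0.3 26.2] min [ 74.9 -29.6  20.5] max [96.7 29.2 32.4] rect [86.1  0. ] [21.6 58.7] 2.0
top plate 1256 med [46.2  4.6 25. ] min [  7.9 -31.1  19.8] max [96.7 29.6 32.5] rect [52.3 -0.8] [60.5 88.6] 89.5
side bar 198 med [82.6 -0.  26.2] min [ 72.7 -31.   21.6] max [93.6 23.  31.3] rect [83.1 -4.1] [20.6 53.9] 0.6
side plate 903 med [ 41.1 -12.1  25. ] min [  5.4 -31.   21.6] max [109.9  31.   34. ] rect [57.7 -0.2] [104.1  62.1] 0.5
```

View pics/e_crop.png

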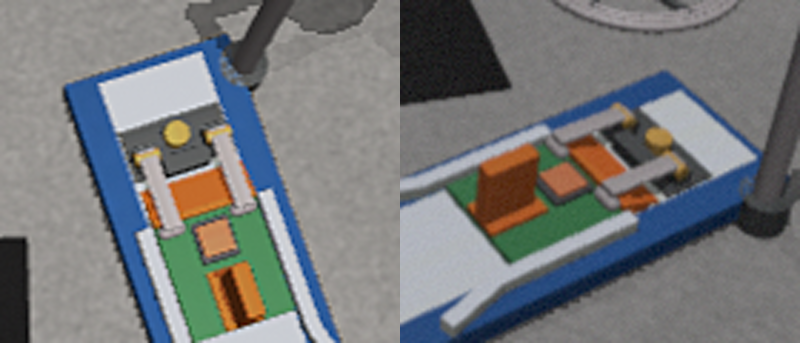

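The picture shows both clip noses, at (172,228) and (245,205), down on the green glass behind the orange bar. The plate is square between the fences and the arm is clear.

```bash
python3 -c "
from cell import manip
print(manip.sign_off())"
```

```text
the job is handed in; nothing more can be done
None
```

The orange-tab plate is slid in on the inspection stage with both clips snapped down behind its bar onto the glass; it was released and the job handed in at about 18 s, the push forces I read during the slide stayed under about 4 N, and I never touched the blue-tab plate.

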